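# Free the camera adapter of the microscope

### The arm

A 7-joint arm with a two-finger parallel gripper is mounted at the origin on the work surface. World frame = base frame: x ahead of the robot, y to its left, z up, the work surface at z = 0. Lengths are in mm, angles in rad, forces in N, time in s.
With the tool pointing down it reaches from about 400 to 900 mm from the base axis. Payload 5.6 kg.
Tool frame: the origin (TCP) lies at the very end of the fingers, on their centre line; the grasp point (between the pads) lies 19 mm behind it; z points along the fingers, y is the line along which they close (so a half turn about z gives the same grasp; the last joint's range is limited). The gripper opens to 92 mm and grips with 3 to 60 N. Pads are 20 mm wide; open, the fingers measure 128 mm over their backs; the gripper's body (75 mm by 189 mm) begins 69 mm behind the grasp point.
Start: joints at [-1.147, 0.468, -0.012, 1.603, 0.006, 1.071, -0.056], TCP at [292.56, 580.446, 214.592] pointing down, gripper open.
Joint ranges: [-2.53, 2.53], [-0.31, 2.02], [-1.57, 1.55], [0.28, 2.44], [-1.29, 4.43], [0.15, 1.84], [-2.92, 2.92]. Speed limits (rad/s): [2.57, 2.57, 3.14, 3.14, 3.14, 3.14, 3.14].

### API

Orientations are given as a rotation vector (axis times angle).
In Python, from bench import ctrl gives the robot as it stands.
- The arm moves only by the tool play_rows, never from a script. Its argument "motion" is one flat list of numbers, 5 for each row, row after row: the shift along the tool's x, y, z in cm, then the turn about the tool's z in rad, then the closure, from -1 (fully open) to 1 (shut). A call has 1 to 20 rows; each row is the pose to reach, as a shift and turn from the pose commanded when the call began, along the tool's axes at that moment; what a row does not reach only later rows make up. A row lasts 1/12 s, in which the tool goes at most 41.7 mm and 7.16 degrees, less where a joint would pass 70% of its speed; a pose out of reach is approached as far as the arm can. A call with a gripper value outside its range is refused whole. The fingers move at their own pace and stop on an object; the grip force is fixed at half the most. Time passes only in rows, so rows that repeat a pose let the fingers close. It gives the time, the measured TCP pose, the force, the opening and the grip force at its end, in the units of the state.
- ctrl.read_state(): the state, without advancing time (a new reading comes with each control period).
- ctrl.snapshot(name): name is "side" or "top"; returns a dict with "frame" (384x512x3 uint8, red, green, blue), "vertical_fov" (degrees; the focal length in pixels is half the picture's height over the tangent of half this angle, whatever the lens; pixels are square), "cx", "cy" (the principal point, pixels), "view" (4x4, takes a point from world to camera coordinates). Camera axes: x right, y up, looking along -z (the intrinsics and any distortion apply to the point x, -y, -z); pixel columns grow to the right and rows downward; lengths in mm; the calibration is good to about 2 mm. A picture is of the moment at which its call begins. There is no depth.
- ctrl.close_job(): hands the job in; it is judged then, once.
The state is a dict: "t": time; "joint_positions": joint angles; "dq": joint speeds; "joint_torque": joint torques, N m; "tcp_pos": TCP position; "tool_rot": TCP orientation; "force": force on the tool from outside, world axes, zero at the start; "ft_torque": the same for the moment, N m; "opening": finger opening in mm; "gripper_force": force on a finger pad.
Only numpy, scipy, OpenCV 4.12 (cv2) and the standard library are available. Lean on these libraries where they do the work, as an engineer would, in place of code of your own. Each camera call takes 0.05 s, during which the arm holds its last target. There are 200 camera calls.

### The job

The camera is off this microscope and its adapter is due to come out of the port on top of the head. First push the light-path rod on the side of the head fully home with a fingertip; then roll a fingertip along the knurled rim of the clamp ring round the adapter, anticlockwise seen from above and never gripping the ring between two fingers, until it is backed off three full turns from tight, its white line standing at the dark index line on the head for the third time. Stop there, well before the ring runs off its thread, and leave everything else on the bench where it stands.

Things in the scene. Friction and masses are not known exactly. Their poses are not given: they have to be found in the camera images.
- microscope: Cream and black microscope, heavy, fixed. Origin on the bench under its optical axis, z up; +x is its open front, -x the user's side with limb and eyepieces; place and yaw differ each time. In its frame, mm: foot x -135..75, y -73..73, top z 54; limb x -121..-75, to z 226; stage x -59..69, y -68..68, top z 136; eyepieces x -140..-64, y -50..50, to z 318.
- index_line (a point): Middle of a dark radial line 10 mm long painted on top of the microscope's head box, 34 mm to the -x side of the optical axis, 287 mm above the bench. The head box is 104 x 84 x 52 mm: in the microscope's frame x -64..40, y -42..42, top at z 287. Axes as the microscope's.
- clamp_ring: Black knurled ring on top of the head: diameter 50 mm, height 16 mm, upright rim. Origin on its axis (the optical axis) at its underside, 291.5 mm above the bench when tight; rises 1.5 mm per turn of loosening. This frame keeps the microscope's yaw, not the ring's turn. Inside it, on the same axis, the fixed camera adapter stands up to 328 mm above the bench, 30 mm in diameter.
- ring_turn (a joint): Turn of the clamp ring, rad: 0 tight, grows anticlockwise seen from above (loosening); 6.28 a turn. Starts 0.15 to 1.2, a little slack; the thread ends at four turns. The white line on the ring's top and side points along the microscope's -x, at the index line, at whole turns. It takes 0.025 N m (1 N along the rim) and stays where it is left.
- light_rod (a joint): Travel of the light-path rod, m: 0 pulled out, 0.014 fully home against its stop. It slides along the microscope's +y, into the head, needs about 1.5 N, and stays where it is left.
- rod_face (a point): Centre of the outer end face of the light-path rod's black knob, 262 mm above the bench on the microscope's -y side (knob 15 mm diameter, 10 mm long, on a 7 mm rod at x 0). Pulled out it is 88 mm from the optical axis, fully home 74 mm. Its frame has the microscope's axes; push along +y.
- eye_cap_a: Black plastic eyepiece dust cap, 40 mm wide, 28 mm high; loose bystander, leave alone; origin at the centre of its underside.
- eye_cap_b: A second black eyepiece dust cap, 40 mm wide, 28 mm high; loose bystander, leave alone; origin at the centre of its underside.
- port_cap: Flat black dust cap of the camera port, 41 mm wide, 12 mm high; loose bystander, leave alone; origin at the centre of its underside.
- camera: Small black cube camera 44 x 44 x 52 mm, lens mount up; loose bystander, leave alone; origin at the centre of its underside.
- slide_box: Grey plastic box of slides 98 x 86 x 33 mm; loose bystander, leave alone; origin at the centre of its underside.
- cleaner: White bottle of lens cleaner, 38 mm wide, 105 mm high; loose bystander, leave alone; origin at the centre of its underside.
- blower: Rubber dust-blower bulb, 58 mm wide, 98 mm high with its nozzle up; loose bystander, leave alone; origin at the centre of its underside.
- objective_can: Pale screw-topped objective canister, 39 mm wide, 62 mm high; loose bystander, leave alone; origin at the centre of its underside.

How it is judged:
By the outcome, as a careful person would: the job done as asked, in the order asked, and still so for the second after the job is handed in, with the robot touching nothing.
It also fails if it takes over 72 s, if anything falls off the work surface, if the arm or the gripper's body presses on something with over 40 N, if the wrist force passes 120 N, or if a joint passes its speed limit or range.

## Working session

There is one attempt and no reset: what is moved stays moved. The work goes in short steps, Python scripts to look and compute and a tool call to move; the robot and the scene stay as the last step left them, time stands still between calls to the robot, and variables do not carry over. Pictures are saved under pics/ and viewed, at most 10 in all, crops included, and the job is handed in when it is done.

Besides the shell and the picture viewer there is one more tool, called after "Request:" by a JSON object that holds its "method" and its "body", one argument or row to a line. play_rows: Moves the arm, as the interface text tells. Its arguments: {"type":"object","properties":{"motion":{"type":"array","items":{"type":"number"}}},"required":["motion"]}

```bash
mkdir -p pics; ls; cat > h.py <<'E'
import numpy as np, cv2
from bench import ctrl
def snap(n,f=None):
    s=ctrl.snapshot(n)
    if f: cv2.imwrite('pics/'+f,s['frame'][:,:,::-1])
    return s
def foc(s): return s['frame'].shape[0]/2/np.tan(np.radians(s['vertical_fov'])/2)
def proj(s,P):
    P=np.atleast_2d(P); c=(s['view']@np.c_[P,np.ones(len(P))].T)[:3]; f=foc(s)
    return np.c_[s['cx']+f*c[0]/-c[2], s['cy']-f*c[1]/-c[2]]
def ray(s,u,v):
    f=foc(s);d=np.array([(u-s['cx'])/f,-(v-s['cy'])/f,-1]);R=s['view'][:3,:3];t=s['view'][:3,3]
    return -R.T@t, R.T@d
def onz(s,u,v,z):
    o,d=ray(s,u,v); return o+d*(z-o[2])/d[2]
E
python3 - <<'E'
from h import *
for n in('top','side'):
    s=snap(n,n+'0.png'); print(n,{k:(v if k!='view' else v.round(3).tolist()) for k,v in s.items() if k!='frame'}, ray(s,256,192)[0])
print(ctrl.read_state())
a=cv2.imread('pics/top0.png');
E
```

```text
pics
top {'vertical_fov': 48.88934049158384, 'cx': 253.59217920721534, 'cy': 196.6084725421132, 'view': [[0.014, -1.0, -0.018, 76.467], [0.992, 0.012, 0.126, -609.266], [-0.126, -0.019, 0.992, -1003.485], [0.0, 0.0, 0.0, 1.0]]} [ 477.23494818   64.24393672 1073.38419067]
side {'vertical_fov': 44.39038377764223, 'cx': 249.86861460855937, 'cy': 189.90589748937222, 'view': [[0.956, -0.294, -0.016, -535.875], [0.229, 0.707, 0.669, -310.194], [-0.185, -0.643, 0.743, -1029.757], [0.0, 0.0, 0.0, 1.0]]} [ 392.09335019 -600.79340852  963.89405772]
{'t': 0.1, 'joint_positions': array([-1.14700738,  0.46827804, -0.01158693,  1.60348188,  0.00600022,
        1.07141777, -0.05632031]), 'dq': array([-1.56251120e-03, -2.45402389e-03, -9.42352598e-06, -1.97989572e-03,
       -7.92113503e-05,  3.13161361e-04, -2.54712492e-04]), 'joint_torque': array([ 5.65489900e-04, -5.21647847e+01, -1.27617505e-02, -2.44367176e+01,
       -5.68509742e-02,  1.40557016e-02,  6.31089029e-05]), 'tcp_pos': array([292.35507684, 579.97665631, 213.76334279]), 'tool_rot': array([-7.26687237e-01, -3.05614364e+00,  2.40646941e-03]), 'force': array([-0.12184626,  0.89946871,  0.20552938]), 'ft_torque': array([-0.00838425,  0.01063764,  0.01002807]), 'gripper_force': 0.0, 'opening': 92.2084068186018}
```

View pics/top0.png

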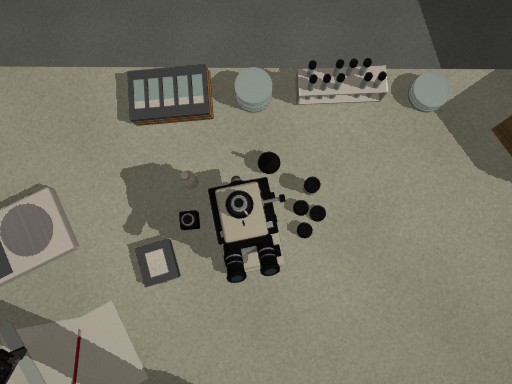

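View pics/side0.png

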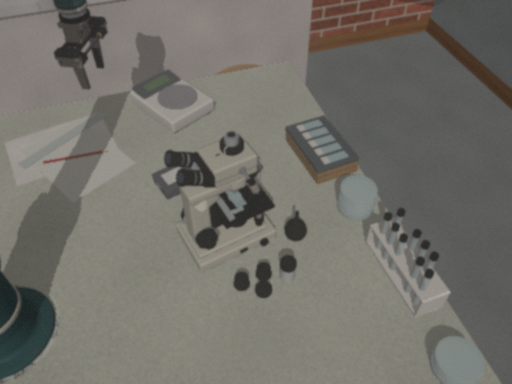

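The top view shows the eyepieces at about (250,260), the ring and adapter at about (239,204) and the rod knob at about (281,199). In the side view the ring is at about (232,143). I'll zoom in on the head next.

```bash
python3 - <<'E'
from h import *
a=cv2.imread('pics/top0.png')[165:255,195:305]; b=cv2.imread('pics/side0.png')[115:215,160:280]
f=lambda i:cv2.resize(cv2.convertScaleAbs(i,alpha=1.6,beta=15),None,fx=5,fy=5,interpolation=cv2.INTER_CUBIC)
cv2.imwrite('pics/tc.png',cv2.resize(f(a),None,fx=1.3,fy=1.3)); cv2.imwrite('pics/sc.png',f(b))
E
```

```text
(no output)
```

View pics/tc.png

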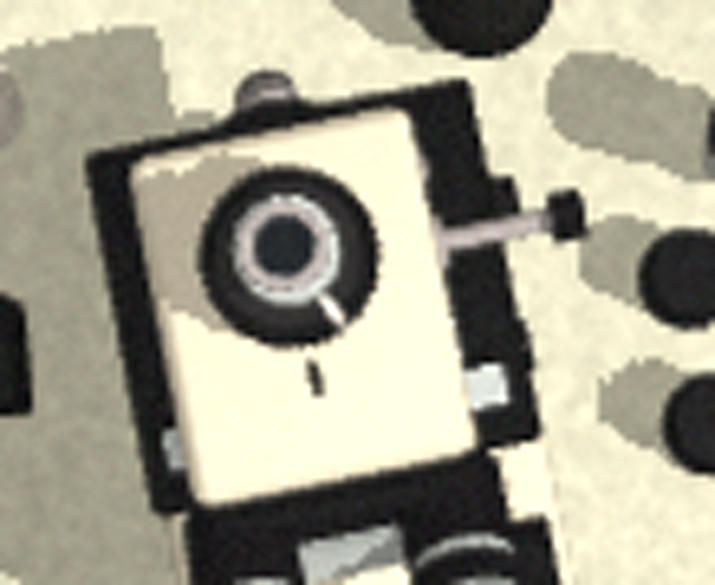

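View pics/sc.png

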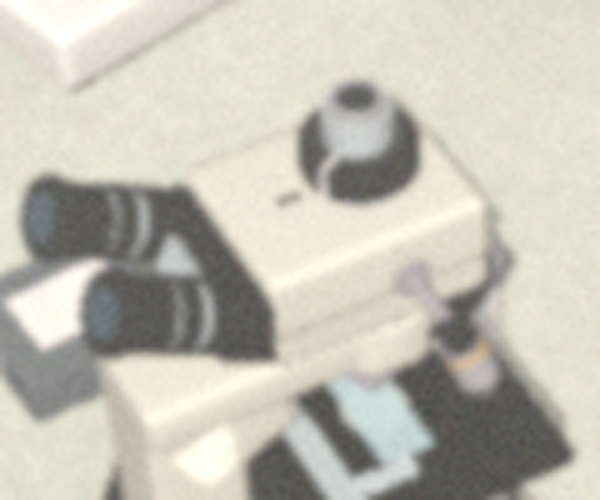

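The top crop shows the head-top corners at (130,165), (410,108), (475,445) and (200,505). The ring is centred near (291,257) with its white line pointing at (335,312). The index line is at (316,378) and the knob's outer face at (583,213). The white line is about half a radian anticlockwise past the index.

```bash
python3 - <<'E'
from h import *
s=ctrl.snapshot('top')
g=lambda x,y,z: onz(s,x/6.5+195-.4,y/6.5+165-.4,z)
C=[g(*p,287) for p in [(130,165),(410,108),(475,445),(200,505)]]
for c in C: print(c.round(1))
# corners: (40,42),(40,-42),(-64,-42),(-64,42)
L=np.array([(40,42),(40,-42),(-64,-42),(-64,42)],float);W=np.array([c[:2] for c in C])
Lc=L-L.mean(0);Wc=W-W.mean(0);H=Lc.T@Wc
yaw=np.arctan2(H[0,1]-H[1,0],H[0,0]+H[1,1]);R=np.array([[np.cos(yaw),-np.sin(yaw)],[np.sin(yaw),np.cos(yaw)]])
O=W.mean(0)-R@L.mean(0);print('yaw',yaw,'O',O, (W-(L@R.T+O)).round(1))
r=g(291,257,308)[:2];i=g(316,378,287)[:2];k=g(583,213,262)[:2]
print('ring',r,'idx',i,'knob',k,'yaw from idx',np.arctan2(*(r-i)[::-1]), 'd',np.hypot(*(r-i)))
w=g(337,314,308)[:2]-r; print('white ang',np.arctan2(w[1],w[0])-yaw-np.pi)
print('knob local',R.T@(k-O), R.T@(r-O),R.T@(i-O))
# check w/ side view
s2=ctrl.snapshot('side')
P=lambda x,y,z:np.r_[R@[x,y]+O,z]
for n,p in dict(adtop=P(0,0,328),idx=P(-34,0,287),c1=P(40,-42,287),c2=P(-64,-42,287)).items(): print(n,(proj(s2,p)[0]-[160,115])*5)
E
```

```text
[588.6 153.1 287. ]
[606.2  72.2 287. ]
[509.   52.4 287. ]
[490.9 130.6 287. ]
yaw 0.2165763162095597 O [560.36447823 104.67161796] [[-1.8 -1.2]
 [-2.3 -0. ]
 [ 2.1  2.5]
 [ 2.  -1.3]]
ring [560.03422004 104.83909602] idx [527.5149365  98.1461175] knob [579.22280944  20.59091869] yaw from idx 0.2029812565591646 d 33.20090003617031
white ang -5.807381354146004
knob local [  0.34991453 -86.16889349] [-0.2865541   0.23453384] [-33.484386     0.68588815]
adtop [359.85768462 100.43809873]
idx [291.98728689 202.76168817]
c1 [496.94005726 200.54002338]
c2 [272.73954807 291.83336003]
```

```bash
cat >> h.py <<'E'
from scipy.spatial.transform import Rotation as Ro
O=np.array([560.3,104.7]); YAW=0.212
def P(x,y,z): c,s=np.cos(YAW),np.sin(YAW); return np.array([O[0]+c*x-s*y,O[1]+s*x+c*y,z])
def loc(p): c,s=np.cos(YAW),np.sin(YAW); d=np.array(p[:2])-O; return np.array([c*d[0]+s*d[1],-s*d[0]+c*d[1],p[2]])
def plan(xyz,yl):
    "target TCP in world, tool-y direction (angle in microscope frame)"
    s=ctrl.read_state();R=Ro.from_rotvec(s['tool_rot']).as_matrix()
    sh=R.T@(xyz-s['tcp_pos'])/10; cur=np.arctan2(R[1,1],R[0,1]); t=-((yl+YAW-cur+np.pi)%(2*np.pi)-np.pi)
    return sh.round(2),round(t,3)
def show():
    s=ctrl.read_state();R=Ro.from_rotvec(s['tool_rot']).as_matrix();c,n=np.cos(YAW),np.sin(YAW);f=s['force']
    print('t',round(s['t'],2),'loc',loc(s['tcp_pos']).round(1),'ylocal',round(np.arctan2(R[1,1],R[0,1])-YAW,3),'tilt',R[:2,2].round(3),'f',np.round([c*f[0]+n*f[1],-n*f[0]+c*f[1],f[2]],2),'q',s['joint_positions'].round(2),'open',round(s['opening'],1))
E
python3 - <<'E'
from h import *
show()
print(plan(P(0,-130,380),np.pi/2), plan(P(0,-130,380),-np.pi/2),P(0,-130,380))
E
```

```text
t 0.2 loc [-161.8  521.2  214. ] ylocal 0.892 tilt [-0.    -0.001] f [ 0.14  0.51 -0.36] q [-1.15  0.47 -0.01  1.6   0.01  1.07 -0.06] open 91.8
(array([-53.48, -40.54, -16.55]), np.float64(-0.679)) (array([-53.48, -40.54, -16.55]), np.float64(2.463)) [587.65402065 -22.38956509 380.        ]
```

Request:
{"method": "play_rows", "body": {
  "motion": [0,0,-16.6,0,1,0,0,-16.6,0,1,0,0,-16.6,0,1,0,0,-16.6,0,1,-53.5,-40.5,-16.6,-0.68,1,-53.5,-40.5,-16.6,-0.68,1,-53.5,-40.5,-16.6,-0.68,1,-53.5,-40.5,-16.6,-0.68,1,-53.5,-40.5,-16.6,-0.68,1,-53.5,-40.5,-16.6,-0.68,1,-53.5,-40.5,-16.6,-0.68,1,-53.5,-40.5,-16.6,-0.68,1,-53.5,-40.5,-16.6,-0.68,1,-53.5,-40.5,-16.6,-0.68,1,-53.5,-40.5,-16.6,-0.68,1,-53.5,-40.5,-16.6,-0.68,1,-53.5,-40.5,-16.6,-0.68,1,-53.5,-40.5,-16.6,-0.68,1,-53.5,-40.5,-16.6,-0.68,1,-53.5,-40.5,-16.6,-0.68,1]
}}

```text
t: 1.87
tcp_pos: [584.6, -16.2, 380.7]
tool_rot: [-0.334, 3.123, 0.0]
force: [0.9, 0.7, 0.3]
opening: 0.5
gripper_force: 0.0
```

```bash
python3 - <<'E'
from h import *
show(); print(plan(P(0,-130,256),np.pi/2))
E
```

```text
t 1.87 loc [  -1.7 -123.3  380.7] ylocal 1.572 tilt [0. 0.] f [1.04 0.49 0.26] q [-0.3   0.23  0.33  1.57 -0.08  1.35  1.83] open 0.5
(array([-0.16, -0.67, 12.47]), np.float64(0.001))
```

Request:
{"method": "play_rows", "body": {
  "motion": [-0.2,-0.7,4,0,1,-0.2,-0.7,8,0,1,-0.2,-0.7,12.5,0,1,-0.2,-0.7,12.5,0,1,-0.2,-0.7,12.5,0,1]
}}

```text
t: 2.28
tcp_pos: [586.2, -20.6, 253.8]
tool_rot: [0.334, -3.119, -0.0]
force: [0.5, 0.3, 0.8]
opening: 0.7
gripper_force: 0.0
```

```bash
python3 - <<'E'
from h import *
show()
a=snap('top')['frame'][165:255,215:325,::-1]; b=snap('side')['frame'][115:215,170:290,::-1]
f=lambda i:cv2.resize(cv2.convertScaleAbs(i,alpha=1.6,beta=15),(400,340),interpolation=cv2.INTER_CUBIC)
cv2.imwrite('pics/p1.png',np.hstack([f(a),f(b)]))
E
```

```text
t 2.28 loc [  -1.  -128.   253.8] ylocal 1.572 tilt [-0.005 -0.   ] f [0.53 0.21 0.81] q [-0.28  0.33  0.32  1.74 -0.11  1.1   1.86] open 0.7
```

View pics/p1.png

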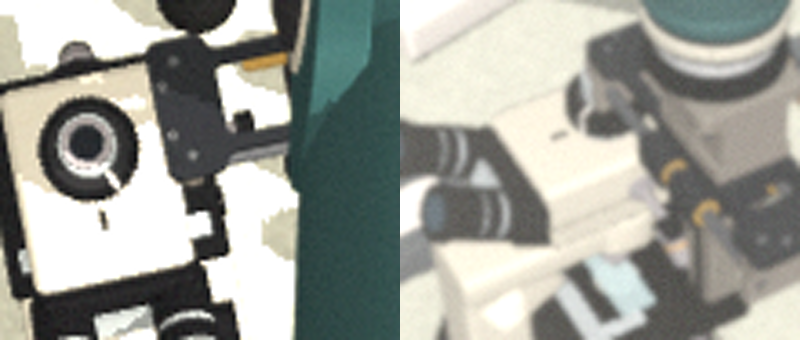

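The finger hangs clear of the knob, outboard of it (side view about (720,270)), and the gripper body is over the head without touching it. I'll push in small steps.

Request:
{"method": "play_rows", "body": {
  "motion": [-0.1,0.6,-0.2,0,1,-0.1,1.2,-0.2,0,1,-0.1,1.6,-0.2,0,1,-0.1,2.0,-0.2,0,1,-0.1,2.4,-0.2,0,1,-0.1,2.4,-0.2,0,1]
}}

```text
t: 2.88
tcp_pos: [583.5, 4.3, 257.9]
tool_rot: [-0.337, 3.123, 0.001]
force: [-0.1, -0.2, 1.2]
opening: 0.7
gripper_force: 0.0
```

```bash
python3 - <<'E'
from h import *
show()
E
```

```text
t 2.88 loc [   1.5 -103.   257.9] ylocal 1.574 tilt [0.    0.001] f [-0.16 -0.19  1.15] q [-0.31  0.31  0.31  1.74 -0.11  1.1   1.82] open 0.7
```

Request:
{"method": "play_rows", "body": {
  "motion": [0.1,0.3,0.2,0,1,0.1,0.6,0.2,0,1,0.1,0.9,0.2,0,1,0.1,1.2,0.2,0,1,0.1,1.2,0.2,0,1]
}}

```text
t: 3.3
tcp_pos: [579.7, 14.7, 255.4]
tool_rot: [0.335, -3.123, 0.0]
force: [-0.1, -1.5, -0.4]
opening: 0.7
gripper_force: 0.3
```

```bash
python3 - <<'E'
from h import *
show()
E
```

```text
t 3.3 loc [ 1.000e-01 -9.200e+01  2.554e+02] ylocal 1.572 tilt [-0.001 -0.   ] f [-0.43 -1.42 -0.39] q [-0.33  0.31  0.31  1.75 -0.1   1.09  1.8 ] open 0.7
```

Request:
{"method": "play_rows", "body": {
  "motion": [0,0.3,0,0,1,0,0.5,0,0,1,0,0.7,0,0,1,0,0.7,0,0,1]
}}

```text
t: 3.63
tcp_pos: [578.5, 21.1, 255.5]
tool_rot: [0.334, -3.124, 0.001]
force: [0.2, -1.9, -0.4]
opening: 0.4
gripper_force: 1.1
```

```bash
python3 - <<'E'
from h import *
show()
E
```

```text
t 3.63 loc [ 2.000e-01 -8.560e+01  2.555e+02] ylocal 1.572 tilt [-0.    -0.001] f [-0.22 -1.86 -0.43] q [-0.34  0.31  0.3   1.76 -0.1   1.09  1.78] open 0.4
```

Request:
{"method": "play_rows", "body": {
  "motion": [0,0.2,0,0,1,0,0.4,0,0,1,0,0.4,0,0,1]
}}

```text
t: 3.88
tcp_pos: [578.3, 21.2, 255.6]
tool_rot: [-0.33, 3.123, -0.008]
force: [1.3, -8.8, -1.6]
opening: 0.5
gripper_force: 4.6
```

```bash
python3 - <<'E'
from h import *
show()
E
```

```text
t 3.88 loc [ 1.000e-01 -8.540e+01  2.556e+02] ylocal 1.569 tilt [ 0.001 -0.005] f [-0.54 -8.84 -1.56] q [-0.34  0.31  0.3   1.76 -0.1   1.09  1.77] open 0.5
```

The rod is against its stop: the force jumped to 8.8 N with no more travel. The finger's half thickness is about 11 mm and the arm gives about 2 N/mm. I'll retreat, rise and unwind the wrist for the ring strokes.

Request:
{"method": "play_rows", "body": {
  "motion": [0,-1,0,0,1,0,-3,0,0,1,0,-3,-4,0.12,1,0,-3,-8,0.24,1,0,-3,-10,0.36,1,0,-3,-10,0.48,1,0,-3,-10,0.6,1,0,-3,-10,0.72,1,0,-3,-10,0.84,1,0,-3,-10,0.96,1,0,-3,-10,1.08,1,0,-3,-10,1.2,1,0,-3,-10,1.32,1,0,-3,-10,1.44,1,0,-3,-10,1.56,1,0,-3,-10,1.68,1,0,-3,-10,1.8,1,0,-3,-10,1.92,1,0,-3,-10,2.04,1,0,-3,-10,2.16,1]
}}

```text
t: 5.55
tcp_pos: [584.3, -3.1, 355.9]
tool_rot: [-2.601, -1.76, -0.003]
force: [0.5, -0.2, -0.1]
opening: 0.4
gripper_force: 0.0
```

```bash
python3 - <<'E'
from h import *
show()
a=0.31; print(plan(P(44*np.cos(a),44*np.sin(a),350),a+np.pi))
a=ctrl.snapshot('top')['frame'][165:255,195:305,::-1]
f=lambda i:cv2.resize(cv2.convertScaleAbs(i,alpha=1.6,beta=15),(440,360),interpolation=cv2.INTER_CUBIC)
cv2.imwrite('pics/p2.png',f(a))
E
```

```text
t 5.55 loc [   0.8 -110.4  355.9] ylocal -0.593 tilt [0.001 0.002] f [ 0.47 -0.28 -0.15] q [-0.57  0.27  0.65  1.62 -0.17  1.31 -0.27] open 0.4
(array([12.57, -3.51,  0.61]), np.float64(2.239))
```

Request:
{"method": "play_rows", "body": {
  "motion": [1,-0.3,0,0.12,1,2,-0.6,0,0.24,1,3,-0.9,0,0.36,1,4,-1.2,0,0.48,1,5,-1.5,0,0.6,1,6,-1.8,0,0.72,1,7,-2,0,0.84,1,8,-2.3,0,0.96,1,9,-2.6,0,1.08,1,10,-2.9,0,1.2,1,11,-3.2,0,1.32,1,12,-3.4,0,1.44,1,12.6,-3.5,0,1.56,1,12.6,-3.5,0,1.68,1,12.6,-3.5,0,1.8,1,12.6,-3.5,0,1.92,1,12.6,-3.5,0,2.04,1,12.6,-3.5,0,2.16,1,12.6,-3.5,0,2.24,1,12.6,-3.5,0,2.24,1]
}}

```text
t: 7.27
tcp_pos: [597.9, 126.9, 355.5]
tool_rot: [-2.723, 1.566, 0.001]
force: [-0.6, 0.7, 0.3]
opening: 0.4
gripper_force: 0.0
```

```bash
python3 - <<'E'
from h import *
show()
a=0.31; print(plan(P(44*np.cos(a),44*np.sin(a),296),a+np.pi))
E
```

```text
t 7.27 loc [ 41.4  13.7 355.5] ylocal -2.827 tilt [0.    0.001] f [-0.42  0.76  0.28] q [-1.01  0.42  1.05  1.57 -0.37  1.36 -2.54] open 0.4
(array([ 0.05, -0.03,  5.95]), np.float64(0.005))
```

Request:
{"method": "play_rows", "body": {
  "motion": [0,0,2,0,1,0,0,4,0,1,0,0,5.9,0,1,0,0,5.9,0,1,0,0.5,5.9,0,1,0,0.8,5.9,0,1,0,1,5.9,0,1,0,1,5.9,0,1]
}}

```text
t: 7.93
tcp_pos: [592.8, 123.7, 298.6]
tool_rot: [-2.717, 1.559, -0.011]
force: [11.1, 6.1, -7.6]
opening: 0.3
gripper_force: 5.4
```

```bash
python3 - <<'E'
from h import *
show()
E
```

```text
t 7.93 loc [ 35.7  11.7 298.6] ylocal -2.825 tilt [0.011 0.005] f [12.17  3.63 -7.57] q [-1.01  0.44  1.02  1.68 -0.4   1.24 -2.51] open 0.3
```

```bash
cat >> h.py <<'E'
def arc(r0,r,th,n):
    for k in range(1,n+1):
        t=th*k/n; print(f"{-r*np.sin(t):.2f}, {r0-r*np.cos(t):.2f}, 0, {-t:.2f}, 1,",end=' ')
    print()
E
python3 - <<'E'
from h import *
arc(3.36,3.5,2.28,19)
E
```

```text
-0.42, -0.11, 0, -0.12, 1, -0.83, -0.04, 0, -0.24, 1, -1.23, 0.08, 0, -0.36, 1, -1.62, 0.26, 0, -0.48, 1, -1.98, 0.47, 0, -0.60, 1, -2.31, 0.73, 0, -0.72, 1, -2.61, 1.02, 0, -0.84, 1, -2.87, 1.35, 0, -0.96, 1, -3.09, 1.71, 0, -1.08, 1, -3.26, 2.09, 0, -1.20, 1, -3.39, 2.49, 0, -1.32, 1, -3.47, 2.90, 0, -1.44, 1, -3.50, 3.32, 0, -1.56, 1, -3.48, 3.74, 0, -1.68, 1, -3.41, 4.16, 0, -1.80, 1, -3.29, 4.56, 0, -1.92, 1, -3.12, 4.94, 0, -2.04, 1, -2.91, 5.30, 0, -2.16, 1, -2.66, 5.64, 0, -2.28, 1,
```

Request:
{"method": "play_rows", "body": {
  "motion": [-0.42,-0.11,0,-0.12,1,-0.83,-0.04,0,-0.24,1,-1.23,0.08,0,-0.36,1,-1.62,0.26,0,-0.48,1,-1.98,0.47,0,-0.6,1,-2.31,0.73,0,-0.72,1]
}}

```text
t: 8.43
tcp_pos: [573.1, 141.7, 298.7]
tool_rot: [-3.095, 0.491, -0.008]
force: [4.2, 8.7, -3.4]
opening: 0.7
gripper_force: 4.6
```

```bash
cat >> h.py <<'E'
def pol():
    show(); s=ctrl.read_state(); l=loc(s['tcp_pos']); a=np.arctan2(l[1],l[0]); c,n=np.cos(a+YAW),np.sin(a+YAW); f=s['force']
    print('phi',round(a,3),'r',round(np.hypot(l[0],l[1]),1),'Fr',round(c*f[0]+n*f[1],1),'Ft',round(-n*f[0]+c*f[1],1))
E
python3 - <<'E'
from h import *
pol(); arc(3.5,3.5,2.04,17)
E
```

```text
t 8.43 loc [ 20.3  33.5 298.7] ylocal -2.098 tilt [0.007 0.007] f [ 5.9   7.58 -3.39] q [-0.96  0.36  0.86  1.71 -0.29  1.2  -1.91] open 0.7
phi 1.026 r 39.1 Fr 9.5 Ft -1.1
-0.42, 0.03, 0, -0.12, 1, -0.83, 0.10, 0, -0.24, 1, -1.23, 0.22, 0, -0.36, 1, -1.62, 0.40, 0, -0.48, 1, -1.98, 0.61, 0, -0.60, 1, -2.31, 0.87, 0, -0.72, 1, -2.61, 1.16, 0, -0.84, 1, -2.87, 1.49, 0, -0.96, 1, -3.09, 1.85, 0, -1.08, 1, -3.26, 2.23, 0, -1.20, 1, -3.39, 2.63, 0, -1.32, 1, -3.47, 3.04, 0, -1.44, 1, -3.50, 3.46, 0, -1.56, 1, -3.48, 3.88, 0, -1.68, 1, -3.41, 4.30, 0, -1.80, 1, -3.29, 4.70, 0, -1.92, 1, -3.12, 5.08, 0, -2.04, 1,
```

Radial force is 9.5 N and tangential 1.1 N, so the ring is following the finger without slipping. Continuing.

Request:
{"method": "play_rows", "body": {
  "motion": [-0.42,0.03,0,-0.12,1,-0.83,0.1,0,-0.24,1,-1.23,0.22,0,-0.36,1,-1.62,0.4,0,-0.48,1,-1.98,0.61,0,-0.6,1,-2.31,0.87,0,-0.72,1,-2.61,1.16,0,-0.84,1,-2.87,1.49,0,-0.96,1,-3.09,1.85,0,-1.08,1,-3.26,2.23,0,-1.2,1,-3.39,2.63,0,-1.32,1,-3.47,3.04,0,-1.44,1,-3.5,3.46,0,-1.56,1,-3.48,3.88,0,-1.68,1,-3.41,4.3,0,-1.8,1,-3.29,4.7,0,-1.92,1,-3.12,5.08,0,-2.04,1]
}}

```text
t: 9.85
tcp_pos: [522.0, 99.4, 298.2]
tool_rot: [-2.042, -2.379, 0.004]
force: [-12.0, -0.9, 7.9]
opening: 0.5
gripper_force: 6.2
```

```bash
python3 - <<'E'
from h import *
pol()
E
```

```text
t 9.85 loc [-38.5   2.9 298.2] ylocal -0.06 tilt [-0.006  0.002] f [-11.92   1.65   7.88] q [-0.71  0.19  0.54  1.82 -0.11  1.16  0.01] open 0.5
phi 3.067 r 38.7 Fr 12.0 Ft -0.8
```

Request:
{"method": "play_rows", "body": {
  "motion": [-0.42,0.03,0,-0.12,1,-0.83,0.1,0,-0.24,1,-1.23,0.22,0,-0.36,1,-1.62,0.4,0,-0.48,1,-1.98,0.61,0,-0.6,1,-2.31,0.87,0,-0.72,1,-2.61,1.16,0,-0.84,1,-2.87,1.49,0,-0.96,1,-3.09,1.85,0,-1.08,1,-3.26,2.23,0,-1.2,1,-3.39,2.63,0,-1.32,1,-3.47,3.04,0,-1.44,1,-3.5,3.46,0,-1.56,1,-3.48,3.88,0,-1.68,1,-3.41,4.3,0,-1.8,1,-3.29,4.7,0,-1.92,1,-3.12,5.08,0,-2.04,1]
}}

```text
t: 11.27
tcp_pos: [581.1, 74.8, 298.7]
tool_rot: [-0.957, 2.989, -0.001]
force: [0.0, -0.7, 0.4]
opening: 0.4
gripper_force: 0.0
```

```bash
python3 - <<'E'
from h import *
pol(); arc(3.5,4.4,-2.4,20); arc(4.4,4.4,-2.4,20); 
E
```

```text
t 11.27 loc [ 14.  -33.6 298.7] ylocal 1.978 tilt [0.003 0.   ] f [-0.1  -0.65  0.39] q [-0.41  0.28  0.28  1.69 -0.08  1.18  2.08] open 0.4
phi -1.175 r 36.4 Fr 0.6 Ft -0.3
0.53, -0.87, 0, 0.12, 1, 1.05, -0.77, 0, 0.24, 1, 1.55, -0.62, 0, 0.36, 1, 2.03, -0.40, 0, 0.48, 1, 2.48, -0.13, 0, 0.60, 1, 2.90, 0.19, 0, 0.72, 1, 3.28, 0.56, 0, 0.84, 1, 3.60, 0.98, 0, 0.96, 1, 3.88, 1.43, 0, 1.08, 1, 4.10, 1.91, 0, 1.20, 1, 4.26, 2.41, 0, 1.32, 1, 4.36, 2.93, 0, 1.44, 1, 4.40, 3.45, 0, 1.56, 1, 4.37, 3.98, 0, 1.68, 1, 4.28, 4.50, 0, 1.80, 1, 4.13, 5.01, 0, 1.92, 1, 3.92, 5.49, 0, 2.04, 1, 3.66, 5.95, 0, 2.16, 1, 3.34, 6.37, 0, 2.28, 1, 2.97, 6.74, 0, 2.40, 1, 
0.53, 0.03, 0, 0.12, 1, 1.05, 0.13, 0, 0.24, 1, 1.55, 0.28, 0, 0.36, 1, 2.03, 0.50, 0, 0.48, 1, 2.48, 0.77, 0, 0.60, 1, 2.90, 1.09, 0, 0.72, 1, 3.28, 1.46, 0, 0.84, 1, 3.60, 1.88, 0, 0.96, 1, 3.88, 2.33, 0, 1.08, 1, 4.10, 2.81, 0, 1.20, 1, 4.26, 3.31, 0, 1.32, 1, 4.36, 3.83, 0, 1.44, 1, 4.40, 4.35, 0, 1.56, 1, 4.37, 4.88, 0, 1.68, 1, 4.28, 5.40, 0, 1.80, 1, 4.13, 5.91, 0, 1.92, 1, 3.92, 6.39, 0, 2.04, 1, 3.66, 6.85, 0, 2.16, 1, 3.34, 7.27, 0, 2.28, 1, 2.97, 7.64, 0, 2.40, 1,
```

```bash
cat >> h.py <<'E'
O=P(-1,3,0)[:2]
E
python3 - <<'E'
from h import *
pol(); arc(3.95,4.3,-2.33,20)
E
```

```text
t 11.27 loc [ 15.  -36.6 298.7] ylocal 1.978 tilt [0.003 0.   ] f [-0.1  -0.65  0.39] q [-0.41  0.28  0.28  1.69 -0.08  1.18  2.08] open 0.4
phi -1.181 r 39.6 Fr 0.6 Ft -0.3
0.50, -0.32, 0, 0.12, 1, 0.99, -0.23, 0, 0.23, 1, 1.47, -0.09, 0, 0.35, 1, 1.93, 0.11, 0, 0.47, 1, 2.37, 0.36, 0, 0.58, 1, 2.77, 0.66, 0, 0.70, 1, 3.13, 1.00, 0, 0.82, 1, 3.45, 1.39, 0, 0.93, 1, 3.73, 1.80, 0, 1.05, 1, 3.95, 2.25, 0, 1.17, 1, 4.12, 2.72, 0, 1.28, 1, 4.24, 3.21, 0, 1.40, 1, 4.29, 3.71, 0, 1.51, 1, 4.29, 4.21, 0, 1.63, 1, 4.23, 4.71, 0, 1.75, 1, 4.12, 5.19, 0, 1.86, 1, 3.94, 5.66, 0, 1.98, 1, 3.72, 6.11, 0, 2.10, 1, 3.44, 6.53, 0, 2.21, 1, 3.12, 6.91, 0, 2.33, 1,
```

Request:
{"method": "play_rows", "body": {
  "motion": [0.5,-0.32,0,0.12,1,0.99,-0.23,0,0.23,1,1.47,-0.09,0,0.35,1,1.93,0.11,0,0.47,1,2.37,0.36,0,0.58,1,2.77,0.66,0,0.7,1,3.13,1.0,0,0.82,1,3.45,1.39,0,0.93,1,3.73,1.8,0,1.05,1,3.95,2.25,0,1.17,1,4.12,2.72,0,1.28,1,4.24,3.21,0,1.4,1,4.29,3.71,0,1.51,1,4.29,4.21,0,1.63,1,4.23,4.71,0,1.75,1,4.12,5.19,0,1.86,1,3.94,5.66,0,1.98,1,3.72,6.11,0,2.1,1,3.44,6.53,0,2.21,1,3.12,6.91,0,2.33,1]
}}

```text
t: 12.93
tcp_pos: [515.5, 113.9, 298.5]
tool_rot: [2.382, 2.047, 0.005]
force: [-0.1, 0.4, -0.0]
opening: 0.3
gripper_force: 0.0
```

```bash
python3 - <<'E'
from h import *
pol(); arc(4.3,4.3,-2.33,20)
f=lambda i:cv2.resize(cv2.convertScaleAbs(i,alpha=1.6,beta=15),(480,400),interpolation=cv2.INTER_CUBIC)
a=snap('side','s3.png')['frame'][115:175,195:267,::-1]
cv2.imwrite('pics/p3.png',f(a))
E
```

```text
t 12.93 loc [-40.8  15.4 298.5] ylocal -0.363 tilt [0.003 0.001] f [ 0.    0.46 -0.05] q [-0.76  0.18  0.55  1.83 -0.1   1.15 -0.32] open 0.3
phi 2.781 r 43.6 Fr 0.2 Ft -0.4
0.50, 0.03, 0, 0.12, 1, 0.99, 0.12, 0, 0.23, 1, 1.47, 0.26, 0, 0.35, 1, 1.93, 0.46, 0, 0.47, 1, 2.37, 0.71, 0, 0.58, 1, 2.77, 1.01, 0, 0.70, 1, 3.13, 1.35, 0, 0.82, 1, 3.45, 1.74, 0, 0.93, 1, 3.73, 2.15, 0, 1.05, 1, 3.95, 2.60, 0, 1.17, 1, 4.12, 3.07, 0, 1.28, 1, 4.24, 3.56, 0, 1.40, 1, 4.29, 4.06, 0, 1.51, 1, 4.29, 4.56, 0, 1.63, 1, 4.23, 5.06, 0, 1.75, 1, 4.12, 5.54, 0, 1.86, 1, 3.94, 6.01, 0, 1.98, 1, 3.72, 6.46, 0, 2.10, 1, 3.44, 6.88, 0, 2.21, 1, 3.12, 7.26, 0, 2.33, 1,
```

View pics/p3.png

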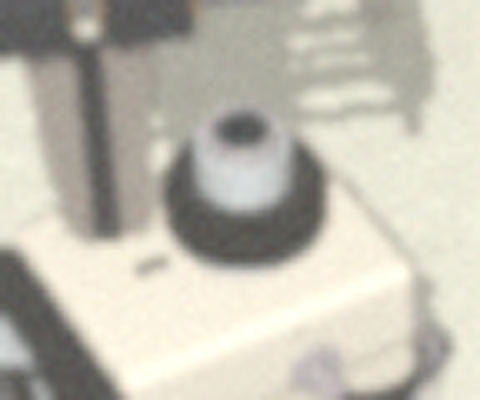

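The side view is clear. The ring is at (245,210) in the crop, the index at (152,263), and the white line is out of sight on the far side, as expected after about 4–4.7 rad. I'll finish the return.

Request:
{"method": "play_rows", "body": {
  "motion": [0.5,0.03,0,0.12,1,0.99,0.12,0,0.23,1,1.47,0.26,0,0.35,1,1.93,0.46,0,0.47,1,2.37,0.71,0,0.58,1,2.77,1.01,0,0.7,1,3.13,1.35,0,0.82,1,3.45,1.74,0,0.93,1,3.73,2.15,0,1.05,1,3.95,2.6,0,1.17,1,4.12,3.07,0,1.28,1,4.24,3.56,0,1.4,1,4.29,4.06,0,1.51,1,4.29,4.56,0,1.63,1,4.23,5.06,0,1.75,1,4.12,5.54,0,1.86,1,3.94,6.01,0,1.98,1,3.72,6.46,0,2.1,1,3.44,6.88,0,2.21,1,3.12,7.26,0,2.33,1]
}}

```text
t: 14.65
tcp_pos: [592.0, 133.9, 298.1]
tool_rot: [-2.823, 1.375, -0.002]
force: [0.4, 0.5, 0.5]
opening: 0.4
gripper_force: 0.0
```

```bash
python3 - <<'E'
from h import *
pol(); arc(3.45,3.45,2.3,20)
E
```

```text
t 14.65 loc [ 38.1  18.9 298.1] ylocal -2.69 tilt [0.002 0.001] f [0.49 0.39 0.49] q [-0.97  0.42  0.94  1.66 -0.36  1.24 -2.43] open 0.4
phi 0.459 r 42.5 Fr 0.6 Ft 0.1
-0.40, 0.02, 0, -0.11, 1, -0.79, 0.09, 0, -0.23, 1, -1.17, 0.20, 0, -0.34, 1, -1.53, 0.36, 0, -0.46, 1, -1.88, 0.55, 0, -0.57, 1, -2.20, 0.79, 0, -0.69, 1, -2.49, 1.06, 0, -0.80, 1, -2.74, 1.36, 0, -0.92, 1, -2.97, 1.69, 0, -1.03, 1, -3.15, 2.04, 0, -1.15, 1, -3.29, 2.41, 0, -1.26, 1, -3.39, 2.80, 0, -1.38, 1, -3.44, 3.19, 0, -1.49, 1, -3.45, 3.59, 0, -1.61, 1, -3.41, 3.98, 0, -1.73, 1, -3.33, 4.37, 0, -1.84, 1, -3.20, 4.74, 0, -1.95, 1, -3.03, 5.10, 0, -2.07, 1, -2.82, 5.44, 0, -2.18, 1, -2.57, 5.75, 0, -2.30, 1,
```

Request:
{"method": "play_rows", "body": {
  "motion": [0,0.4,0,0,1,0,0.8,0,0,1,0,0.8,0,0,1]
}}

```text
t: 14.9
tcp_pos: [587.6, 131.6, 298.3]
tool_rot: [-2.823, 1.36, -0.009]
force: [8.9, 5.8, -2.8]
opening: 0.2
gripper_force: 4.7
```

Request:
{"method": "play_rows", "body": {
  "motion": [-0.4,0.02,0,-0.11,1,-0.79,0.09,0,-0.23,1,-1.17,0.2,0,-0.34,1,-1.53,0.36,0,-0.46,1,-1.88,0.55,0,-0.57,1,-2.2,0.79,0,-0.69,1,-2.49,1.06,0,-0.8,1,-2.74,1.36,0,-0.92,1,-2.97,1.69,0,-1.03,1,-3.15,2.04,0,-1.15,1,-3.29,2.41,0,-1.26,1,-3.39,2.8,0,-1.38,1,-3.44,3.19,0,-1.49,1,-3.45,3.59,0,-1.61,1,-3.41,3.98,0,-1.73,1,-3.33,4.37,0,-1.84,1,-3.2,4.74,0,-1.95,1,-3.03,5.1,0,-2.07,1,-2.82,5.44,0,-2.18,1,-2.57,5.75,0,-2.3,1]
}}

```text
t: 16.57
tcp_pos: [522.0, 115.3, 297.9]
tool_rot: [-2.392, -2.032, -0.001]
force: [-6.9, 1.5, 5.5]
opening: 0.4
gripper_force: 3.3
```

```bash
python3 - <<'E'
from h import *
pol()
f=lambda i:cv2.resize(cv2.convertScaleAbs(i,alpha=1.6,beta=15),(480,400),interpolation=cv2.INTER_CUBIC)
a=snap('side','s4.png')['frame'][115:175,195:267,::-1]
cv2.imwrite('pics/p4.png',f(a))
E
```

```text
t 16.57 loc [-34.2  15.4 297.9] ylocal -0.375 tilt [-0.002  0.003] f [-6.46  2.96  5.46] q [-0.74  0.2   0.54  1.82 -0.11  1.16 -0.33] open 0.4
phi 2.719 r 37.5 Fr 7.1 Ft -0.0
```

View pics/p4.png

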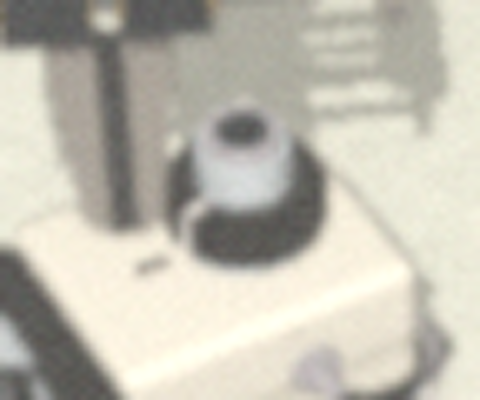

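The white line has come round and now shows near (192,217) on the ring's top edge, close to the index at (152,263).

```bash
cat >> h.py <<'E'
def ang(u,v,z=309,name='side',c0=None):
    s=ctrl.snapshot(name); p=onz(s,u,v,z)
    c=np.array([560.3,104.7]) if c0 is None else onz(s,*c0,z)[:2]
    d=p[:2]-c; return round((np.arctan2(d[1],d[0])-YAW-np.pi+np.pi)%(2*np.pi)-np.pi,3),round(np.hypot(*d),1)
E
python3 - <<'E'
from h import *
s=ctrl.snapshot('side')
t=lambda x,y:(x/6.667+195-.4,y/6.667+115-.4)
print('idx',onz(s,*t(152,263),287), 'pred idx px',(proj(s,np.r_[526.9,97.5,287])-[194.6,114.6])*6.667)
print('ring c px',(proj(s,np.r_[560.3,104.7,309])-[194.6,114.6])*6.667,'ad',(proj(s,np.r_[560.3,104.7,328])-[194.6,114.6])*6.667)
for p in [(190,217),(200,210)]: print(ang(*t(*p)), ang(*t(p[0]+5,p[1]+5)))
E
```

```text
idx [526.31304695 102.38880438 287.        ] pred idx px [[157.74480376 272.92294788]]
ring c px [[251.65041642 182.95623008]] ad [[248.92754282 136.57595668]]
(np.float64(0.174), np.float64(23.9)) (np.float64(0.289), np.float64(24.3))
(np.float64(0.147), np.float64(19.7)) (np.float64(0.288), np.float64(20.0))
```

Request:
{"method": "play_rows", "body": {
  "motion": [-0.4,0.02,0,-0.11,1,-0.79,0.09,0,-0.23,1,-1.17,0.2,0,-0.34,1,-1.53,0.36,0,-0.46,1,-1.88,0.55,0,-0.57,1,-2.2,0.79,0,-0.69,1,-2.49,1.06,0,-0.8,1,-2.74,1.36,0,-0.92,1,-2.97,1.69,0,-1.03,1,-3.15,2.04,0,-1.15,1,-3.29,2.41,0,-1.26,1,-3.39,2.8,0,-1.38,1,-3.44,3.19,0,-1.49,1,-3.45,3.59,0,-1.61,1,-3.41,3.98,0,-1.73,1,-3.33,4.37,0,-1.84,1,-3.2,4.74,0,-1.95,1,-3.03,5.1,0,-2.07,1,-2.82,5.44,0,-2.18,1,-2.57,5.75,0,-2.3,1]
}}

```text
t: 18.53
tcp_pos: [577.9, 73.5, 298.8]
tool_rot: [-0.868, 3.015, -0.011]
force: [4.0, -7.1, 2.2]
opening: 0.4
gripper_force: 4.6
```

```bash
python3 - <<'E'
from h import *
pol(); arc(3.45,4.3,-2.4,20);arc(4.3,4.3,-2.4,20)
E
```

```text
t 18.53 loc [ 11.6 -37.2 298.8] ylocal 1.92 tilt [ 0.006 -0.006] f [ 2.47 -7.75  2.25] q [-0.41  0.27  0.27  1.7  -0.07  1.18  2.01] open 0.4
phi -1.269 r 39.0 Fr 8.1 Ft 0.1
0.51, -0.82, 0, 0.12, 1, 1.02, -0.73, 0, 0.24, 1, 1.51, -0.57, 0, 0.36, 1, 1.99, -0.36, 0, 0.48, 1, 2.43, -0.10, 0, 0.60, 1, 2.84, 0.22, 0, 0.72, 1, 3.20, 0.58, 0, 0.84, 1, 3.52, 0.98, 0, 0.96, 1, 3.79, 1.42, 0, 1.08, 1, 4.01, 1.89, 0, 1.20, 1, 4.17, 2.38, 0, 1.32, 1, 4.26, 2.89, 0, 1.44, 1, 4.30, 3.40, 0, 1.56, 1, 4.27, 3.92, 0, 1.68, 1, 4.19, 4.43, 0, 1.80, 1, 4.04, 4.92, 0, 1.92, 1, 3.84, 5.39, 0, 2.04, 1, 3.57, 5.84, 0, 2.16, 1, 3.26, 6.25, 0, 2.28, 1, 2.90, 6.62, 0, 2.40, 1, 
0.51, 0.03, 0, 0.12, 1, 1.02, 0.12, 0, 0.24, 1, 1.51, 0.28, 0, 0.36, 1, 1.99, 0.49, 0, 0.48, 1, 2.43, 0.75, 0, 0.60, 1, 2.84, 1.07, 0, 0.72, 1, 3.20, 1.43, 0, 0.84, 1, 3.52, 1.83, 0, 0.96, 1, 3.79, 2.27, 0, 1.08, 1, 4.01, 2.74, 0, 1.20, 1, 4.17, 3.23, 0, 1.32, 1, 4.26, 3.74, 0, 1.44, 1, 4.30, 4.25, 0, 1.56, 1, 4.27, 4.77, 0, 1.68, 1, 4.19, 5.28, 0, 1.80, 1, 4.04, 5.77, 0, 1.92, 1, 3.84, 6.24, 0, 2.04, 1, 3.57, 6.69, 0, 2.16, 1, 3.26, 7.10, 0, 2.28, 1, 2.90, 7.47, 0, 2.40, 1,
```

Request:
{"method": "play_rows", "body": {
  "motion": [0,-0.85,0,0,1,0.51,-0.82,0,0.12,1,1.02,-0.73,0,0.24,1,1.51,-0.57,0,0.36,1,1.99,-0.36,0,0.48,1,2.43,-0.1,0,0.6,1,2.84,0.22,0,0.72,1,3.2,0.58,0,0.84,1,3.52,0.98,0,0.96,1,3.79,1.42,0,1.08,1,4.01,1.89,0,1.2,1,4.17,2.38,0,1.32,1,4.26,2.89,0,1.44,1,4.3,3.4,0,1.56,1,4.27,3.92,0,1.68,1,4.19,4.43,0,1.8,1,4.04,4.92,0,1.92,1,3.84,5.39,0,2.04,1,3.57,5.84,0,2.16,1,3.26,6.25,0,2.28,1]
}}

```text
t: 20.2
tcp_pos: [515.0, 114.9, 297.4]
tool_rot: [-2.391, -2.038, -0.002]
force: [-0.6, -0.5, -0.8]
opening: 0.8
gripper_force: 0.0
```

Request:
{"method": "play_rows", "body": {
  "motion": [0.51,0.03,0,0.12,1,1.02,0.12,0,0.24,1,1.51,0.28,0,0.36,1,1.99,0.49,0,0.48,1,2.43,0.75,0,0.6,1,2.84,1.07,0,0.72,1,3.2,1.43,0,0.84,1,3.52,1.83,0,0.96,1,3.79,2.27,0,1.08,1,4.01,2.74,0,1.2,1,4.17,3.23,0,1.32,1,4.26,3.74,0,1.44,1,4.3,4.25,0,1.56,1,4.27,4.77,0,1.68,1,4.19,5.28,0,1.8,1,4.04,5.77,0,1.92,1,3.84,6.24,0,2.04,1,3.57,6.69,0,2.16,1,3.26,7.1,0,2.28,1,3.26,7.1,0,2.28,1]
}}

```text
t: 21.87
tcp_pos: [590.8, 135.0, 297.1]
tool_rot: [-2.851, 1.319, -0.001]
force: [0.3, 0.4, 1.2]
opening: 0.4
gripper_force: 0.0
```

```bash
python3 - <<'E'
from h import *
pol()
E
```

```text
t 21.87 loc [ 37.2  20.2 297.1] ylocal -2.65 tilt [ 0.001 -0.   ] f [0.42 0.36 1.21] q [-0.95  0.41  0.9   1.67 -0.34  1.23 -2.41] open 0.4
phi 0.498 r 42.3 Fr 0.5 Ft 0.1
```

Good repeatability. Now stroke 3, the same as stroke 2.

Request:
{"method": "play_rows", "body": {
  "motion": [0,0.4,0,0,1,0,0.8,0,0,1,0,0.8,0,0,1]
}}

```text
t: 22.12
tcp_pos: [586.3, 133.4, 297.5]
tool_rot: [-2.849, 1.306, -0.007]
force: [7.4, 4.7, -3.0]
opening: 0.5
gripper_force: 4.3
```

Request:
{"method": "play_rows", "body": {
  "motion": [-0.4,0.02,0,-0.11,1,-0.79,0.09,0,-0.23,1,-1.17,0.2,0,-0.34,1,-1.53,0.36,0,-0.46,1,-1.88,0.55,0,-0.57,1,-2.2,0.79,0,-0.69,1,-2.49,1.06,0,-0.8,1,-2.74,1.36,0,-0.92,1,-2.97,1.69,0,-1.03,1,-3.15,2.04,0,-1.15,1,-3.29,2.41,0,-1.26,1,-3.39,2.8,0,-1.38,1,-3.44,3.19,0,-1.49,1,-3.45,3.59,0,-1.61,1,-3.41,3.98,0,-1.73,1,-3.33,4.37,0,-1.84,1,-3.2,4.74,0,-1.95,1,-3.03,5.1,0,-2.07,1,-2.82,5.44,0,-2.18,1,-2.57,5.75,0,-2.3,1]
}}

```text
t: 23.78
tcp_pos: [521.6, 114.3, 297.1]
tool_rot: [-2.352, -2.076, 0.001]
force: [-6.8, 2.4, 3.7]
opening: 0.3
gripper_force: 3.4
```

Request:
{"method": "play_rows", "body": {
  "motion": [-0.4,0.02,0,-0.11,1,-0.79,0.09,0,-0.23,1,-1.17,0.2,0,-0.34,1,-1.53,0.36,0,-0.46,1,-1.88,0.55,0,-0.57,1,-2.2,0.79,0,-0.69,1,-2.49,1.06,0,-0.8,1,-2.74,1.36,0,-0.92,1,-2.97,1.69,0,-1.03,1,-3.15,2.04,0,-1.15,1,-3.29,2.41,0,-1.26,1,-3.39,2.8,0,-1.38,1,-3.44,3.19,0,-1.49,1,-3.45,3.59,0,-1.61,1,-3.41,3.98,0,-1.73,1,-3.33,4.37,0,-1.84,1,-3.2,4.74,0,-1.95,1,-3.03,5.1,0,-2.07,1,-2.82,5.44,0,-2.18,1,-2.57,5.75,0,-2.3,1]
}}

```text
t: 25.45
tcp_pos: [579.3, 74.2, 298.1]
tool_rot: [-0.925, 2.999, -0.012]
force: [6.4, -9.0, 1.7]
opening: 0.4
gripper_force: 5.2
```

Request:
{"method": "play_rows", "body": {
  "motion": [0,-0.85,0,0,1,0.51,-0.82,0,0.12,1,1.02,-0.73,0,0.24,1,1.51,-0.57,0,0.36,1,1.99,-0.36,0,0.48,1,2.43,-0.1,0,0.6,1,2.84,0.22,0,0.72,1,3.2,0.58,0,0.84,1,3.52,0.98,0,0.96,1,3.79,1.42,0,1.08,1,4.01,1.89,0,1.2,1,4.17,2.38,0,1.32,1,4.26,2.89,0,1.44,1,4.3,3.4,0,1.56,1,4.27,3.92,0,1.68,1,4.19,4.43,0,1.8,1,4.04,4.92,0,1.92,1,3.84,5.39,0,2.04,1,3.57,5.84,0,2.16,1,3.26,6.25,0,2.28,1]
}}

```text
t: 27.12
tcp_pos: [514.8, 113.8, 296.9]
tool_rot: [-2.35, -2.084, -0.001]
force: [0.8, -0.3, 0.2]
opening: 0.5
gripper_force: 0.0
```

```bash
python3 - <<'E'
from h import *
pol()
f=lambda i:cv2.resize(cv2.convertScaleAbs(i,alpha=1.6,beta=15),(480,400),interpolation=cv2.INTER_CUBIC)
a=snap('side','s5.png')['frame'][115:175,195:267,::-1]
cv2.imwrite('pics/p5.png',f(a))
E
```

```text
t 27.12 loc [-41.5  15.5 296.9] ylocal -0.332 tilt [0.    0.001] f [ 0.72 -0.47  0.23] q [-0.71  0.18  0.5   1.83 -0.09  1.15 -0.3 ] open 0.5
phi 2.785 r 44.3 Fr -0.8 Ft 0.2
```

View pics/p5.png

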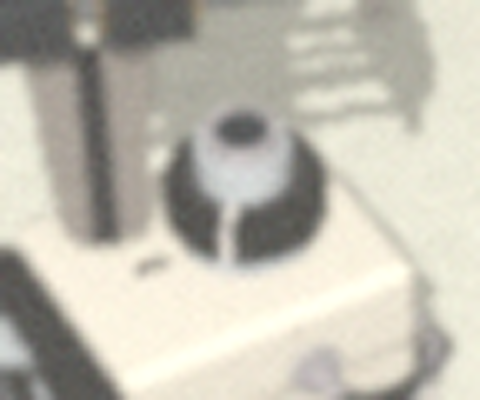

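The line is now at about (230,205)–(228,230) on the ring's top. I make that about 0.9 rad past the second pass of the index.

```bash
python3 - <<'E'
from h import *
t=lambda x,y:(x/6.667+195-.4,y/6.667+115-.4)
for p in [(228,230),(230,220)]: print(ang(*t(p[0]+5,p[1]+9),z=310.7))
E
```

```text
(np.float64(0.88), np.float64(27.4))
(np.float64(0.866), np.float64(23.0))
```

Request:
{"method": "play_rows", "body": {
  "motion": [0.51,0.03,0,0.12,1,1.02,0.12,0,0.24,1,1.51,0.28,0,0.36,1,1.99,0.49,0,0.48,1,2.43,0.75,0,0.6,1,2.84,1.07,0,0.72,1,3.2,1.43,0,0.84,1,3.52,1.83,0,0.96,1,3.79,2.27,0,1.08,1,4.01,2.74,0,1.2,1,4.17,3.23,0,1.32,1,4.26,3.74,0,1.44,1,4.3,4.25,0,1.56,1,4.27,4.77,0,1.68,1,4.19,5.28,0,1.8,1,4.04,5.77,0,1.92,1,3.84,6.24,0,2.04,1,3.57,6.69,0,2.16,1,3.26,7.1,0,2.28,1,3.26,7.1,0,2.28,1]
}}

```text
t: 28.93
tcp_pos: [590.2, 136.1, 296.6]
tool_rot: [2.877, -1.261, 0.001]
force: [-0.4, -0.4, 0.8]
opening: 0.4
gripper_force: 0.0
```

Request:
{"method": "play_rows", "body": {
  "motion": [0,0.4,0,0,1,0,0.8,0,0,1,0,0.8,0,0,1]
}}

```text
t: 29.18
tcp_pos: [585.5, 134.4, 297.2]
tool_rot: [-2.876, 1.249, -0.006]
force: [7.0, 5.2, -3.8]
opening: 0.3
gripper_force: 3.9
```

Request:
{"method": "play_rows", "body": {
  "motion": [-0.4,0.02,0,-0.11,1,-0.79,0.09,0,-0.23,1,-1.17,0.2,0,-0.34,1,-1.53,0.36,0,-0.46,1,-1.88,0.55,0,-0.57,1,-2.2,0.79,0,-0.69,1,-2.49,1.06,0,-0.8,1,-2.74,1.36,0,-0.92,1,-2.97,1.69,0,-1.03,1,-3.15,2.04,0,-1.15,1,-3.29,2.41,0,-1.26,1,-3.39,2.8,0,-1.38,1,-3.44,3.19,0,-1.49,1,-3.45,3.59,0,-1.61,1,-3.41,3.98,0,-1.73,1,-3.33,4.37,0,-1.84,1,-3.2,4.74,0,-1.95,1,-3.03,5.1,0,-2.07,1,-2.82,5.44,0,-2.18,1,-2.57,5.75,0,-2.3,1]
}}

```text
t: 30.85
tcp_pos: [521.2, 113.3, 296.8]
tool_rot: [-2.309, -2.123, 0.004]
force: [-8.6, 1.4, 5.0]
opening: 0.6
gripper_force: 4.2
```

Request:
{"method": "play_rows", "body": {
  "motion": [-0.4,0.02,0,-0.11,1,-0.79,0.09,0,-0.23,1,-1.17,0.2,0,-0.34,1,-1.53,0.36,0,-0.46,1,-1.88,0.55,0,-0.57,1,-2.2,0.79,0,-0.69,1,-2.49,1.06,0,-0.8,1,-2.74,1.36,0,-0.92,1,-2.97,1.69,0,-1.03,1,-3.15,2.04,0,-1.15,1,-3.29,2.41,0,-1.26,1,-3.39,2.8,0,-1.38,1,-3.44,3.19,0,-1.49,1,-3.45,3.59,0,-1.61,1,-3.41,3.98,0,-1.73,1,-3.33,4.37,0,-1.84,1,-3.2,4.74,0,-1.95,1,-3.03,5.1,0,-2.07,1,-2.82,5.44,0,-2.18,1,-2.57,5.75,0,-2.3,1]
}}

```text
t: 32.52
tcp_pos: [581.0, 75.2, 297.9]
tool_rot: [-0.985, 2.98, -0.012]
force: [5.8, -8.0, 1.3]
opening: 0.2
gripper_force: 5.2
```

Request:
{"method": "play_rows", "body": {
  "motion": [0,-0.85,0,0,1,0.51,-0.82,0,0.12,1,1.02,-0.73,0,0.24,1,1.51,-0.57,0,0.36,1,1.99,-0.36,0,0.48,1,2.43,-0.1,0,0.6,1,2.84,0.22,0,0.72,1,3.2,0.58,0,0.84,1,3.52,0.98,0,0.96,1,3.79,1.42,0,1.08,1,4.01,1.89,0,1.2,1,4.17,2.38,0,1.32,1,4.26,2.89,0,1.44,1,4.3,3.4,0,1.56,1,4.27,3.92,0,1.68,1,4.19,4.43,0,1.8,1,4.04,4.92,0,1.92,1,3.84,5.39,0,2.04,1,3.57,5.84,0,2.16,1,3.26,6.25,0,2.28,1]
}}

```text
t: 34.18
tcp_pos: [515.1, 112.3, 296.8]
tool_rot: [-2.307, -2.131, -0.001]
force: [0.2, 0.4, 0.8]
opening: 0.5
gripper_force: 0.0
```

```bash
python3 - <<'E'
from h import *
pol(); arc(3.45,3.45,.8,7)
f=lambda i:cv2.resize(cv2.convertScaleAbs(i,alpha=1.6,beta=15),(480,400),interpolation=cv2.INTER_CUBIC)
s5=cv2.imread('pics/s5.png')[115:175,195:267].astype(int)
a=snap('side','s6.png')['frame'][115:175,195:267,::-1]
cv2.imwrite('pics/p6.png',f(a))
E
```

```text
t 34.18 loc [-41.6  13.9 296.8] ylocal -0.291 tilt [-0.     0.001] f [0.25 0.34 0.77] q [-0.68  0.18  0.47  1.83 -0.09  1.15 -0.27] open 0.5
phi 2.819 r 43.9 Fr -0.1 Ft -0.4
-0.39, 0.02, 0, -0.11, 1, -0.78, 0.09, 0, -0.23, 1, -1.16, 0.20, 0, -0.34, 1, -1.52, 0.35, 0, -0.46, 1, -1.87, 0.55, 0, -0.57, 1, -2.18, 0.78, 0, -0.69, 1, -2.47, 1.05, 0, -0.80, 1,
```

Request:
{"method": "play_rows", "body": {
  "motion": [0.51,0.03,0,0.12,1,1.02,0.12,0,0.24,1,1.51,0.28,0,0.36,1,1.99,0.49,0,0.48,1,2.43,0.75,0,0.6,1,2.43,0.75,0,0.6,1]
}}

```text
t: 34.73
tcp_pos: [525.0, 136.4, 296.6]
tool_rot: [-2.831, -1.362, -0.0]
force: [-0.9, 0.1, 0.7]
opening: 0.4
gripper_force: 0.0
```

Request:
{"method": "play_rows", "body": {
  "motion": [0,0.4,0,0,1,0,0.8,0,0,1,0,0.8,0,0,1]
}}

```text
t: 34.98
tcp_pos: [529.9, 131.6, 296.5]
tool_rot: [-2.826, -1.363, 0.004]
force: [-5.5, 3.8, 2.4]
opening: 0.1
gripper_force: 3.2
```

Request:
{"method": "play_rows", "body": {
  "motion": [-0.4,0.02,0,-0.11,1,-0.79,0.09,0,-0.23,1,-1.17,0.2,0,-0.34,1,-1.53,0.36,0,-0.46,1,-1.88,0.55,0,-0.57,1,-2.2,0.79,0,-0.69,1,-2.2,0.79,0,-0.69,1]
}}

```text
t: 35.57
tcp_pos: [520.7, 107.6, 296.5]
tool_rot: [-2.193, -2.242, 0.007]
force: [-11.7, 1.3, 5.0]
opening: -0.1
gripper_force: 5.2
```

Request:
{"method": "play_rows", "body": {
  "motion": [0,-0.5,0,0,1,0,-0.85,0,0,1,0,-0.85,0,0,1]
}}

```text
t: 35.82
tcp_pos: [515.0, 107.8, 296.7]
tool_rot: [2.205, 2.238, 0.001]
force: [-0.5, 0.2, 0.3]
opening: 0.2
gripper_force: 0.0
```

```bash
python3 - <<'E'
from h import *
pol()
f=lambda i:cv2.resize(cv2.convertScaleAbs(i,alpha=1.6,beta=15),(768,640)[0:2],interpolation=cv2.INTER_CUBIC)
a=snap('side','s7.png')['frame'][125:170,200:254,::-1]
cv2.imwrite('pics/p7.png',cv2.resize(cv2.convertScaleAbs(a,alpha=1.6,beta=15),None,fx=10,fy=10,interpolation=cv2.INTER_CUBIC))
E
```

```text
t 35.82 loc [-42.6   9.6 296.7] ylocal -0.197 tilt [0. 0.] f [-0.44  0.28  0.29] q [-0.66  0.18  0.45  1.83 -0.08  1.15 -0.17] open 0.2
phi 2.92 r 43.6 Fr 0.5 Ft -0.2
```

View pics/p7.png

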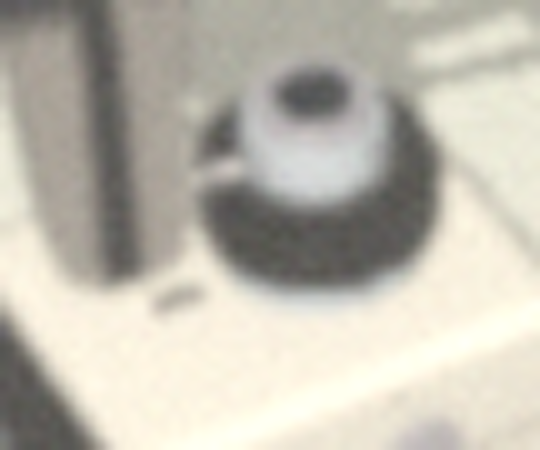

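The line runs from (240,167) to about (207,178), a bit short of the index direction, with the index at (178,298).

```bash
python3 - <<'E'
from h import *
for p in [(207,178),(223,173),(240,167)]: print(ang(p[0]/10+200-.45+.75,p[1]/10+125-.45+1.35,z=312))
# local direction of line itself
s=ctrl.snapshot('side');a=onz(s,207/10+200.3,17.8+125.9,312);b=onz(s,224.3,16.7+125.9,312);d=(a-b)[:2]
print(np.arctan2(d[1],d[0])-YAW-np.pi)
w=np.array([np.cos(YAW+np.pi),np.sin(YAW+np.pi)]);q=[proj(s,np.r_[[560.3,104.7]+w*r,312])[0] for r in(16,25)]
print([(x-[200.3,125.9])*10 for x in q])
E
```

```text
(np.float64(-0.177), np.float64(24.3))
(np.float64(-0.193), np.float64(20.7))
(np.float64(-0.228), np.float64(17.0))
-6.342916228488464
[array([250.7710999 , 177.07673828]), array([211.61135794, 192.10896755])]
```

Request:
{"method": "play_rows", "body": {
  "motion": [0,0.4,0,0,1,0,0.85,0,0,1,0,0.85,0,0,1,-0.34,0.87,0,-0.1,1,-0.66,0.92,0,-0.19,1,-0.66,0.92,0,-0.19,1]
}}

```text
t: 36.57
tcp_pos: [521.1, 101.1, 296.3]
tool_rot: [-1.975, -2.435, 0.01]
force: [-13.8, -2.1, 8.0]
opening: 0.6
gripper_force: 7.0
```

Request:
{"method": "play_rows", "body": {
  "motion": [0,-0.5,0,0,1,0,-1,0,0,1,0,-1,-4,0,1,0,-1,-8,0,1,0,-1,-8,0,1,4,-1,-8,0,1,8,-1,-8,0,1,12,-1,-8,0,1,16,-1,-8,0,1,20,-1,-8,0,1,24,-1,-8,0,1,28,-1,-8,0,1,32,-1,-8,0,1,32,-1,-8,0,1,32,-1,-8,0,1]
}}

```text
t: 37.82
tcp_pos: [448.7, 416.1, 375.3]
tool_rot: [-1.977, -2.441, 0.001]
force: [-0.0, -0.6, 0.6]
opening: 0.6
gripper_force: 0.0
```

```bash
python3 - <<'E'
from h import *
pol()
a=snap('top','t8.png')['frame'][180:235,215:295,::-1]; b=snap('side','s8.png')['frame'][125:170,200:265,::-1]
f=lambda i,k:cv2.resize(cv2.convertScaleAbs(i,alpha=1.6,beta=15),None,fx=k,fy=k,interpolation=cv2.INTER_CUBIC)
A=f(a,9.9); B=f(b,8); A=cv2.resize(A,(792,545))
cv2.imwrite('pics/p8.png',A)
# auto: bright pixels between radii on ring top (top view)
import itertools
for n,z in(('top',312),('side',312)):
    s=ctrl.snapshot(n); g=s['frame'].astype(int).sum(2)
    c,w=[],[]
    for v,u in itertools.product(range(120,240),range(190,290)):
        p=onz(s,u,v,z)[:2]-[560.3,104.7]; r=np.hypot(*p)
        if 18<r<23: c.append((np.arctan2(p[1],p[0])-YAW)%(2*np.pi)-np.pi); w.append(g[v,u])
    c=np.array(c);w=np.array(w);m=(abs(c)<.8); x=np.clip(w-np.median(w)-60,0,None)*m
    print(n,np.median(w),w[m].max(),(c*x).sum()/x.sum(), sorted(zip(c[x>0].round(2),x[x>0]))[:30])
E
```

```text
t 37.82 loc [-42.6 324.9 375.3] ylocal -0.003 tilt [-0.001 -0.001] f [-0.14 -0.55  0.65] q [-0.99  0.29  0.24  1.5  -0.07  1.36 -0.53] open 0.6
phi 1.701 r 327.7 Fr -0.5 Ft 0.2
top 45.0 477 -0.09373802506319287 [(np.float64(-0.14), np.float64(263.0)), (np.float64(-0.14), np.float64(372.0)), (np.float64(-0.13), np.float64(361.0)), (np.float64(-0.06), np.float64(367.0)), (np.float64(-0.05), np.float64(278.0)), (np.float64(-0.03), np.float64(194.0)), (np.float64(0.02), np.float64(30.0))]
side 159.0 305 -0.25352240282895677 [(np.float64(-0.38), np.float64(39.0)), (np.float64(-0.36), np.float64(58.0)), (np.float64(-0.24), np.float64(86.0)), (np.float64(-0.21), np.float64(65.0)), (np.float64(-0.11), np.float64(41.0)), (np.float64(-0.07), np.float64(5.0))]
```

View pics/p8.png

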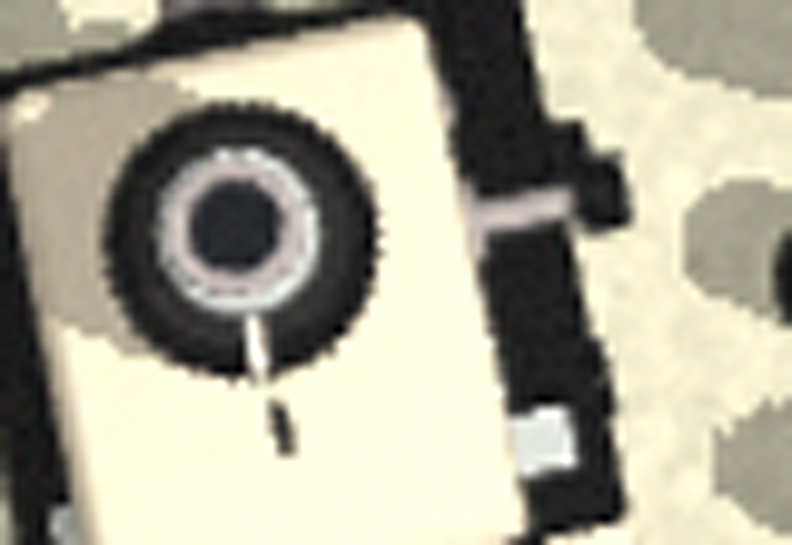

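The top view shows the white line at (252,320)–(262,380), almost at the index at (275,405)–(288,450). The knob has moved in to about (630,190). I'll quantify the angle that's left and the rod position.

```bash
python3 - <<'E'
from h import *
t=lambda x,y:(x/9.9+215-.45,y/9.9+180-.45)
s=ctrl.snapshot('top')
W=lambda x,y,z:onz(s,*t(x,y),z)[:2]
g=s['frame'].astype(int).sum(2)
# ring blob fit
m=(g[185:222,222:257]<150).astype(np.uint8)
n,l,st,ce=cv2.connectedComponentsWithStats(m); print(st[1:],ce[1:]+[222,185])
c=W(239.5,236.5,312); c2=W(242,240,312-8); i=W(281,428,287); a=W(239,231,328)
L=[W(252,320,312),W(257,350,312),W(262,378,312)]
an=lambda d:np.arctan2(d[1],d[0])%(2*np.pi)-np.pi
print('centres',c,c2,'ad',a,'idx',i)
for C in(c,c2,np.array([560.3,104.7])): print('idx ang',an(i-C),'line',[round(an(q-C),3) for q in L])
print('line dir',an(L[2]-L[0]))
k=W(630,190,262);print('knob',loc(k.tolist()+[262]),'cam-frame dist',np.hypot(*(k-[560.3,104.7])))
E
```

```text
[[  0   0  13   3  23]
 [  3   5  28  28 357]
 [ 12  13   9   9  65]
 [ 21  36   1   1   1]] [[226.73913043 185.60869565]
 [238.86834734 203.85994398]
 [238.15384615 202.2       ]
 [243.         221.        ]]
centres [560.86438599 105.7893911 ] [561.09667686 105.75055383] ad [560.09877696 105.02443388] idx [527.45513233  98.67004618]
idx ang 0.20995461725352182 line [np.float64(0.166), np.float64(0.17), np.float64(0.175)]
idx ang 0.20744149643528642 line [np.float64(0.161), np.float64(0.167), np.float64(0.172)]
idx ang 0.18156703962366283 line [np.float64(0.1), np.float64(0.123), np.float64(0.137)]
line dir 0.1881591320834346
knob [  1.52898476 -77.10114135 262.        ] cam-frame dist 74.1030294569977
```

```bash
python3 -c "
from bench import ctrl
print(ctrl.close_job())"
```

```text
the job is handed in; nothing more can be done
None
```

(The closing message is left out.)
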